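# Lock the drum sieve into its bayonet stand

### The job

The drum sieve stands under the low wire shelf with its blue side handle sticking out: draw it out until it is well clear of the shelf, let it stand free on the bench, and let go of it. Then take it again, best by the orange bar across its top, lower it into the ring of the three-legged stand with its red lugs going down through the yellow-marked mouths, and twist it clockwise (seen from above) until the lugs drop fully down into the notches under the green marks. Let go, and leave everything else where it stands, the bowl under the ring included.

Things in the scene. Friction and masses are not known exactly. Their poses are not given: they have to be found in the camera images.
- sieve_center (a point): Drum sieve, on its axis, half-way up (38 mm above its underside); x along the blue side handle outwards, z up. Steel drum 120 mm across, 50 mm high, mesh bottom, open top, about 0.3 kg. Starts on the bench under the wire shelf, handle sticking out of its open side. Locked in the stand this point is 130 mm above the bench (138 mm with the lugs on the channel floor).
- sieve_lug (a point): Outer end of one of the three red lugs, which stick out radially at 60 (this one), 180 and 300 degrees (anticlockwise from above, from sieve x), 75 mm from the sieve's axis. Each is 12 mm wide, 6 mm high, its underside 14 mm above the sieve's underside; this point is at its mid-height. Axes as the sieve's.
- sieve_handle (a point): A grip point on the blue side handle: 125 mm from the sieve's axis along sieve x, at the handle's mid-height, 51 mm above the sieve's underside. The handle is a straight level bar 12 mm wide, 14 mm high, running from 60 to 161 mm from the axis. Axes as the sieve's.
- sieve_bar (a point): Middle of the orange grip bar, on the sieve's axis, 69 mm above its underside (the bar spans 62 to 76 mm: 12 mm of air between it and the drum's rim). The bar runs along sieve y across the drum, 120 mm long, 12 mm wide (in sieve x). Axes as the sieve's.
- shelf: Low wire shelf on the bench, fixed; origin on the bench under its middle. Four 10 mm posts at x +-110, y +-75 mm; a roof of wires 28 mm apart, 96 to 104 mm above the bench, covers x +-110, y +-75 mm. Open side towards its own +y: the sieve is drawn out that way, and is well clear when its axis is 140 mm or more from the origin.
- stand: Three-legged sieve stand, fixed; origin on the bench on the ring's axis, z up. Bayonet ring, bore 128 mm, outside 164 mm, 100 to 131 mm above the bench; foot plate 170 mm across. The sieve enters with its x axis at 0, 120 or 240 degrees to stand x (all alike), then turns 50 degrees clockwise. Its side handle passes above the ring.
- stand_mouth (a point): Middle of the floor of one of three mouths, open upwards, 22 mm wide, 73 mm from the ring's axis, at 60 (this one), 180 and 300 degrees (anticlockwise from above, from stand x). Floor yellow, 114 mm above the bench. From each mouth a channel runs clockwise on the same floor under a roof (underside 126 mm, top 131 mm above the bench). Solid stop on the anticlockwise side.
- stand_notch (a point): Middle of the floor of the notch at the end of the channel from that mouth: centred 50 degrees clockwise of it, 20 mm wide, floor 106 mm above the bench, 8 mm below the channel floor, a solid stop beyond it, the roof above it (green mark on top of the roof). The other two notches lie 120 degrees apart from it.
- bowl: White bowl, 110 mm across, 55 mm high, on the stand's foot plate under the ring. Leave alone. Origin under its centre.
- spatula: Red-handled spatula lying on the bench, 240 mm long. Leave alone.
- jar: Amber jar with white lid, 66 mm across, 100 mm high. Leave alone. Origin under its centre.
- spray: White bottle with green cap, 64 mm across, 115 mm high. Leave alone. Origin under its centre.
- cup: Grey cup, 76 mm across, 80 mm high. Leave alone. Origin under its centre.
- scraper: Steel bench scraper with black grip, 110 mm long, lying flat beside the wire shelf. Leave alone.

How it is judged (in metres and radians):
On the way:
1. the sieve stands free on the bench, well clear of the wire shelf (its axis 140 mm or more from the shelf's middle), upright and let go (horizontal distance between sieve_center and shelf above 0.14 m and height (world z) of sieve_center below 0.043 m and angle between sieve_center's own z axis and vertical below 0.06 rad and contact force between the fingers and anything else below 0.5 N), for 0.2 s.
At the end, for the whole second after the job is handed in: The sieve hangs locked in the ring of the stand: centred within 7 mm, level within 0.05 rad, its lugs down in the notches (sieve centre 125 to 133.5 mm above the bench; on the channel floor it would be 138 mm), let go and at rest; no bystander moved by more than 30 mm (horizontal distance between sieve_center and stand below 0.007 m and z of sieve_center in the frame of stand between 0.125 and 0.1335 m and angle between sieve_center's own z axis and vertical below 0.05 rad and contact force between the fingers and anything else below 0.5 N and linear speed of sieve below 0.02 m/s); the robot touches nothing.
It fails at once if a bystander (bowl, spatula, jar, bottle, cup or scraper) is moved by more than 30 mm (distance of any of bowl, spatula, jar, spray, cup, scraper from where it was at the start of the episode above 0.03 m).
It also fails if it takes over 58 s, if anything falls off the work surface, if the arm or the gripper's body presses on something with over 40 N, if the wrist force passes 120 N, or if a joint passes its speed limit or range.

### The arm

A 6-joint arm with a two-finger parallel gripper is mounted at the origin on the work surface. World frame = base frame: x ahead of the robot, y to its left, z up, the work surface at z = 0. Lengths are in m, angles in degrees, forces in N, time in s.
With the tool pointing down it reaches from about 0.4 to 0.825 m from the base axis. Payload 7 kg.
Tool frame: the origin (TCP) lies at the very end of the fingers, on their centre line; the grasp point (between the pads) lies 19 mm behind it (ctrl.grasp_offset is the distance from the TCP to the grasp point, in m); z points along the fingers, y is the line along which they close (so a half turn about z gives the same grasp; the last joint's range is limited). The gripper opens to 88 mm and grips with 3 to 60 N. Pads are 19 mm wide; open, the fingers measure 130 mm over their backs; the gripper's body (78 mm by 193 mm) begins 47 mm behind the grasp point.
Start: joints at [-51.217, 20.546, 0.682, 0, -70.136, -16.507], TCP at [0.256, -0.625, 0.227] pointing down, gripper open.
Joint ranges: [-176.03, 176.03], [-82.01, 121.73], [-58.28, 71.71], [-173.87, 95.51], [-174.79, -0.11], [-173.66, 173.66]. Speed limits (degrees/s): [136.94, 136.94, 172.46, 180, 180, 180].

### API

Orientations are given as [roll, pitch, yaw] about the fixed x, y, z axes, in that order (R = Rz(yaw) Ry(pitch) Rx(roll)).
In Python, from plant import ctrl gives the robot as it stands. The module is installed in compiled form; this text tells all that it offers.
- The arm moves only by the tool jog_arm, never from a script. Its argument "plan" is a list that holds one entry, the list of rows, each a list of 7 numbers: the opening, from 0 (shut) to 1 (fully open), then the shift along the tool's x, y, z in m, then the turn, a rotation vector about the tool's x, y, z in degrees. A call has 1 to 20 rows; each row is the pose to reach, as a shift and turn from the pose commanded when the call began, along the tool's axes at that moment; what a row does not reach only later rows make up. A row lasts 1/8 s, in which the tool goes at most 62.5 mm and 10.7 degrees, less where a joint would pass 70% of its speed; a pose out of reach is approached as far as the arm can. A call with a gripper value outside its range is refused whole. The fingers move at their own pace and stop on an object; the grip force is fixed at half the most. Time passes only in rows, so rows that repeat a pose let the fingers close. It gives the time, the measured TCP pose, the force, the opening and the grip force at its end, in the units of the state.
- ctrl.get_obs(): the state, without advancing time (a new reading comes with each control period).
- ctrl.snapshot(name): name is "scene" or "top"; returns a dict with "image" (400x640x3 uint8, red, green, blue), "vertical_fov" (degrees; the focal length in pixels is half the picture's height over the tangent of half this angle, whatever the lens; pixels are square), "cx", "cy" (the principal point, pixels), "R" (3x3) and "t" (3): a world point X has camera coordinates R X + t. Camera axes: x right, y down, z forward; pixel columns grow to the right and rows downward; lengths in m; the calibration is good to about 2 mm. A picture is of the moment at which its call begins. There is no depth.
- ctrl.close_job(): hands the job in; it is judged then, once.
The state is a dict: "clock": time; "joint_pos": joint angles; "qvel": joint speeds; "tau": joint torques, N m; "tool_pos": TCP position; "orientation": TCP orientation; "force": force on the tool from outside, world axes, zero at the start; "moment": the same for the moment, N m; "opening": finger opening in m; "gripper_force": force on a finger pad.
Only numpy, scipy, OpenCV 4.12 (cv2) and the standard library are available. Lean on these libraries where they do the work, as an engineer would, in place of code of your own. Each camera call takes 0.05 s, during which the arm holds its last target. There are 200 camera calls.

## Working session

There is one attempt and no reset: what is moved stays moved. The work goes in short steps, Python scripts to look and compute and a tool call to move; the robot and the scene stay as the last step left them, time stands still between calls to the robot, and variables do not carry over. Pictures are saved under pics/ and viewed, at most 10 in all, crops included, and the job is handed in when it is done.

Besides the shell and the picture viewer there is one more tool, called after "Emit:" as name([rows], argument=value, ...), one row to a line, values as JSON. jog_arm: Moves the arm, as the interface text tells. Its arguments: {"type":"object","properties":{"plan":{"type":"array","items":{"type":"array","items":{"type":"array","items":{"type":"number"}}}}},"required":["plan"]}

```bash
mkdir -p pics
python3 - <<'E'
from plant import ctrl
import cv2,pickle
for n in("scene","top"):
    s=ctrl.snapshot(n); pickle.dump(s,open(f"pics/{n}0.pkl","wb"))
    cv2.imwrite(f"pics/{n}0.png",s["image"][:,:,::-1]); print(n,s["vertical_fov"],s["cx"],s["cy"],s["R"],s["t"])
print(ctrl.get_obs())
E
```

```text
scene 48.78548027771549 322.77419126978464 208.02557638197652 [[-0.88306988  0.4692287   0.00346643]
 [ 0.33777152  0.64076592 -0.68944139]
 [-0.32572686 -0.60765406 -0.72433318]] [ 0.51488197 -0.09031057  1.56259922]
top 54.75062608678423 323.1161650717889 200.10789609653287 [[ 0.02813347 -0.99957931 -0.00705055]
 [-0.99218652 -0.02706634 -0.12179216]
 [ 0.12155009  0.0104219  -0.99253058]] [-0.03381388  0.55115051  1.09143226]
{'clock': 0.1, 'joint_pos': array([-5.12169308e+01,  2.05858102e+01,  6.40239028e-01, -1.55367996e-02,
       -7.01356962e+01, -1.65075620e+01]), 'qvel': array([ 0.02126646, -0.10445262,  0.2508981 ,  0.0378947 , -0.00882722,
       -0.11541537]), 'tau': array([-1.40124444e-03, -5.84166241e+01,  2.93752670e+01,  7.01557562e+00,
        1.02293523e-02, -7.50384561e-05]), 'tool_pos': array([ 0.25567999, -0.62424742,  0.2257497 ]), 'orientation': array([ 1.79917932e+02, -9.08876694e-03, -1.57729776e+02]), 'force': array([-0.16437741, -0.22693482,  0.52174207]), 'moment': array([-0.03275077,  0.05028473, -0.02901625]), 'gripper_force': 0.0, 'opening': 0.08771843289972382}
```

View pics/scene0.png

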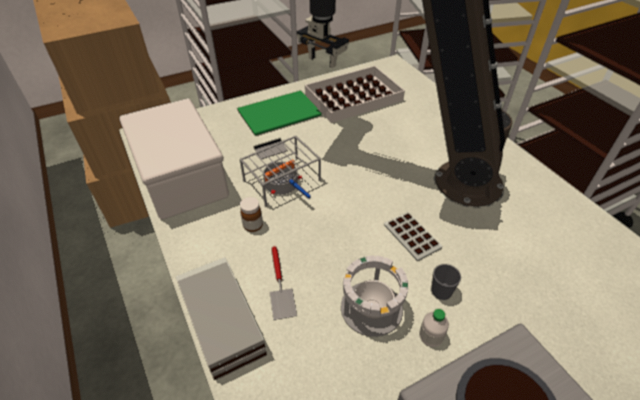

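View pics/top0.png

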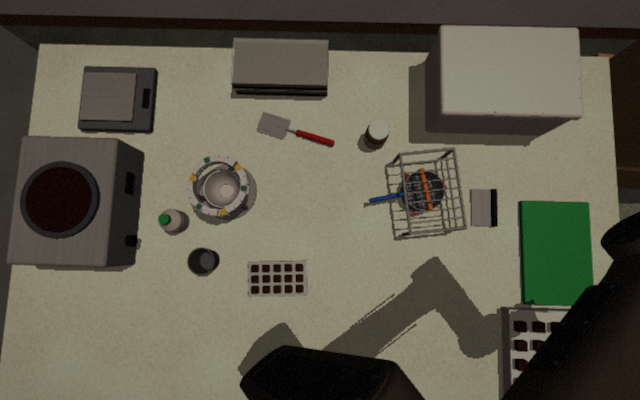

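The pictures show the sieve under the shelf (top ~ (422,190)), its blue handle pointing image-left to (370,201), and the stand at ~(220,187). I'll enlarge both from both cameras for exact pixels.

Run:
```python
import cv2,numpy as np
t=cv2.imread("pics/top0.png");s=cv2.imread("pics/scene0.png")
def c(i,x,y,w=100,h=75):
    o=cv2.resize(i[y:y+h,x:x+w],(w*4,h*4),interpolation=cv2.INTER_CUBIC)
    o=cv2.convertScaleAbs(o,alpha=1.3)
    for k in range(0,w,10): cv2.putText(o,str(x+k) if k%20==0 else "'",(k*4,8),0,.3,(255,0,255),1)
    for k in range(0,h,10): cv2.putText(o,str(y+k)+"-",(0,k*4+3),0,.3,(255,0,255),1)
    return o
cv2.imwrite("pics/c1.png",np.vstack([np.hstack([c(t,370,147,100,100)[:300] if 0 else c(t,366,150),c(t,172,150)]),np.hstack([c(s,235,135),c(s,330,255)])]))
```

```text
(no output)
```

View pics/c1.png

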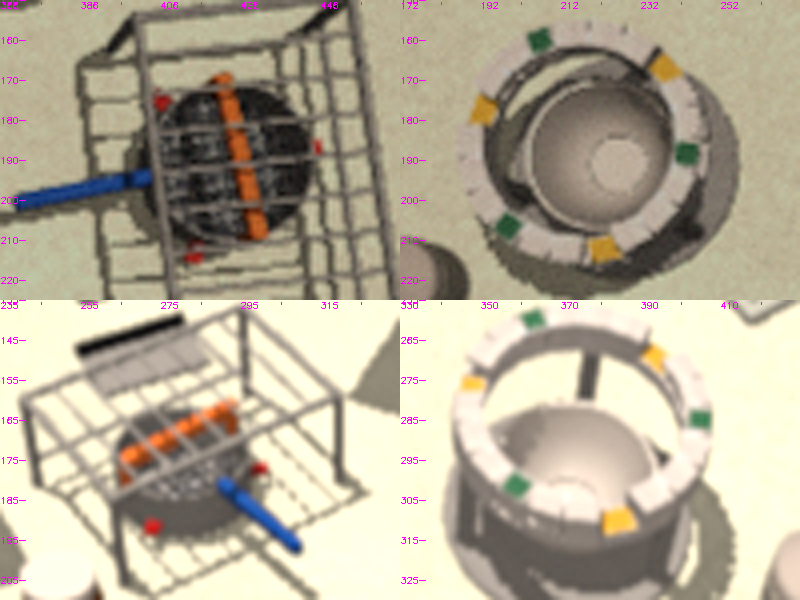

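```bash
cat > h.py <<'E'
import numpy as np,pickle
from scipy.optimize import least_squares
def proj(s,X):
    f=200/np.tan(np.radians(s["vertical_fov"]/2)); c=np.asarray(X)@np.array(s["R"]).T+s["t"]
    return np.c_[s["cx"]+f*c[:,0]/c[:,2],s["cy"]+f*c[:,1]/c[:,2]]
def pol(r,a,z): a=np.radians(a); return [r*np.cos(a),r*np.sin(a),z]
def world(p,P):
    a=p[2];c,s=np.cos(a),np.sin(a); P=np.array(P)
    return P@np.array([[c,s,0],[-s,c,0],[0,0,1]])+[p[0],p[1],0]
def fit(obs,x0,show=True):  # obs: list of (snap, localpts, pix)
    g=lambda p:np.concatenate([(proj(s,world(p,P))-np.array(u)).ravel() for s,P,u in obs])
    r=least_squares(g,x0,loss="soft_l1"); 
    if show: print(r.x[:2].round(4),np.degrees(r.x[2]).round(2)); print(g(r.x).reshape(-1,2).round(1).tolist())
    return r.x
E
python3 - <<'E'
from h import *
T=pickle.load(open("pics/top0.pkl","rb"));S=pickle.load(open("pics/scene0.pkl","rb"))
G=[pol(73,a,.131*1000) for a in (10,130,250)];Y=[pol(73,a,114) for a in (60,180,300)]
G=np.array(G)/1000;Y=np.array(Y)/1000
tg=[(207,160),(243.7,188.2),(199,206.5)];ty=[(238.2,166.7),(193,177.2),(222.5,212)]
sg=[(363.2,259.7),(405,284.7),(359,301.2)];sy=[(393.2,269.2),(348,276),(384.7,310.2)]
# stand: try cyclic correspondences
import itertools
best=None
for yaw in np.radians(np.arange(-60,60,15)):
  p0=np.array([.45,.3,yaw])
  def match(s,P,u):
    q=proj(s,world(p,P));return [min(u,key=lambda w:np.hypot(*(np.array(w)-k))) for k in q]
  p=p0
  for _ in range(6):
    ob=[(T,G,match(T,G,tg)),(T,Y,match(T,Y,ty)),(S,G,match(S,G,sg)),(S,Y,match(S,Y,sy))]
    p=fit(ob,p,False)
  e=sum(np.abs(proj(s,world(p,P))-u).sum() for s,P,u in ob)
  if best is None or e<best[0]: best=(e,p,ob)
print("stand");fit(best[2],best[1])
print(" top only");fit(best[2][:2],best[1]);
L=[pol(.075,a,.017) for a in (60,180,300)];H=[[.161,0,.051]];B=[[0,.06,.069],[0,-.06,.069]]
print("sieve")
fit([(T,[L[2],L[0],L[1]],[(406.5,175.2),(414.5,214.2),(445.2,187)]),(T,H,[(370,200)]),(T,B,[(430.7,209),(421.2,169.2)]),
 (S,H,[(309.2,196.7)]),(S,[L[2],L[0]],[(273,191.7),(300,177)])],[.45,-.28,1.57])
print("shelf")
C=[[-.11,.075,.1],[.11,.075,.1],[.11,-.075,.1],[-.11,-.075,.1]]
fit([(S,C,[(320,159.5),(263.2,183.7),(240.5,160),(295.5,137.5)]),(T,C[1:3],[(400,154),(457,149)])],[.45,-.28,0])
E
```

```text
stand
[0.5741 0.2679] 14.06
[[-0.3, -0.1], [-0.3, -0.4], [-0.6, -0.1], [-0.3, 0.4], [0.4, -0.4], [-0.0, 1.0], [0.2, -0.5], [-0.3, -0.3], [-0.0, -0.2], [-1.0, -0.8], [0.9, -0.0], [-0.4, 1.4]]
 top only
[0.5741 0.2673] 14.0
[[-0.1, -0.2], [-0.1, -0.5], [-0.4, -0.1], [-0.1, 0.4], [0.5, -0.4], [0.2, 1.0]]
sieve
[ 0.5872 -0.3096] 102.46
[[-1.8, -2.4], [-0.3, 1.3], [1.4, -0.1], [-0.2, 0.4], [0.4, 0.7], [0.5, -0.7], [-0.0, 0.1], [-1.4, 1.3], [1.5, -0.6]]
shelf
[ 0.5786 -0.3164] 6.62
[[-0.5, -0.7], [-0.6, 0.3], [0.4, -1.1], [0.4, -1.1], [0.1, -0.3], [-3.2, 0.0]]
```

```bash
cat >> h.py <<'E'
def delta(x,y,z,yaw):
    from plant import ctrl
    from scipy.spatial.transform import Rotation as Ro
    o=ctrl.get_obs(); R=Ro.from_euler("xyz",o["orientation"],degrees=True)
    D=Ro.from_euler("xyz",[180,0,yaw],degrees=True)
    print("shift",(R.inv().apply(np.array([x,y,z])-o["tool_pos"])).round(4).tolist(),"turn",(R.inv()*D).as_rotvec(degrees=True).round(2).tolist(),"t",o["clock"])
E
python3 -c "
from h import *
delta(.558,-.178,.14,-77.5);delta(.558,-.178,.032,-77.5)"
```

```text
shift [-0.4489, 0.2983, 0.0861] turn [0.07, 0.05, -80.23] t 0.1
shift [-0.4489, 0.2981, 0.1941] turn [0.07, 0.05, -80.23] t 0.1
```

Emit:
jog_arm([
  [[1,-0.449,0.298,0.02,0,0,-80.2],[1,-0.449,0.298,0.02,0,0,-80.2],[1,-0.449,0.298,0.02,0,0,-80.2],[1,-0.449,0.298,0.02,0,0,-80.2],[1,-0.449,0.298,0.02,0,0,-80.2],[1,-0.449,0.298,0.02,0,0,-80.2],[1,-0.449,0.298,0.02,0,0,-80.2],[1,-0.449,0.298,0.02,0,0,-80.2],[1,-0.449,0.298,0.02,0,0,-80.2],[1,-0.449,0.298,0.02,0,0,-80.2],[1,-0.449,0.298,0.05,0,0,-80.2],[1,-0.449,0.298,0.086,0,0,-80.2],[1,-0.449,0.298,0.086,0,0,-80.2],[1,-0.449,0.298,0.086,0,0,-80.2]],
])

```text
clock: 1.85
tool_pos: [0.5589, -0.1793, 0.1418]
orientation: [-180.0, -0.0, -77.5]
force: [0.0, -0.4, 0.9]
opening: 0.0875
gripper_force: 0.0
```

```bash
python3 -c "
from h import *
delta(.558,-.178,.032,-77.5)"
```

```text
shift [-0.0015, 0.0006, 0.1098] turn [-0.04, -0.05, -0.03] t 1.85
```

Emit:
jog_arm([
  [[1,-0.001,0.0,0.03,0,0,0],[1,-0.001,0.0,0.06,0,0,0],[1,-0.001,0.0,0.09,0,0,0],[1,-0.001,0.0,0.109,0,0,0],[1,-0.001,0.0,0.109,0,0,0],[0,-0.001,0.0,0.109,0,0,0],[0,-0.001,0.0,0.109,0,0,0],[0,-0.001,0.0,0.109,0,0,0],[0,-0.001,0.0,0.109,0,0,0],[0,-0.001,0.0,0.109,0,0,0],[0,-0.001,0.0,0.109,0,0,0],[0,-0.001,0.0,0.109,0,0,0]],
])

```text
clock: 3.35
tool_pos: [0.5581, -0.1776, 0.0315]
orientation: [180.0, 0.0, -77.5]
force: [-0.3, -0.4, -0.3]
opening: 0.0231
gripper_force: 0.0
```

```bash
python3 -c "
from h import *
from plant import ctrl
o=ctrl.get_obs();print(o['force'],o['moment'])
import math
x,y,_=o['tool_pos'];a=math.radians(96.6);d=.185
delta(x+d*math.cos(a),y+d*math.sin(a),.034,-77.5)"
```

```text
[-0.28120096 -0.40970942 -0.34489988] [0.05346944 0.12396446 0.00576633]
shift [-0.184, -0.019, -0.0025] turn [0.01, 0.0, -0.02] t 3.35
```

Emit:
jog_arm([
  [[0,0,0,0,0,0,0],[0,0,0,0,0,0,0],[0,0,0,0,0,0,0],[0,0,0,0,0,0,0],[0,-0.015,-0.0015,0,0,0,0],[0,-0.03,-0.003,0,0,0,0],[0,-0.05,-0.005,0,0,0,0],[0,-0.07,-0.007,0,0,0,0],[0,-0.09,-0.009,0,0,0,0],[0,-0.11,-0.011,0,0,0,0],[0,-0.13,-0.0135,0,0,0,0],[0,-0.15,-0.0155,0,0,0,0],[0,-0.17,-0.0175,0,0,0,0],[0,-0.184,-0.019,0,0,0,0],[0,-0.184,-0.019,0,0,0,0],[0,-0.184,-0.019,0,0,0,0]],
])

```text
clock: 5.35
tool_pos: [0.537, 0.0064, 0.0316]
orientation: [-180.0, 0.0, -77.5]
force: [-0.4, 2.6, -0.4]
opening: 0.012
gripper_force: 30.0
```

Run:
```python
from plant import ctrl
import cv2,numpy as np,pickle
o=ctrl.get_obs();print(o['force'],o['moment'],o['opening'])
t=ctrl.snapshot("top");s=ctrl.snapshot("scene")
pickle.dump((t,s),open("pics/1.pkl","wb"))
cv2.imwrite("pics/p1.png",np.vstack([cv2.resize(t["image"][100:250,150:500],(700,300)),cv2.resize(s["image"][100:250,150:500],(700,300))])[:,:,::-1])
```

```text
[-0.38501221  2.55315795 -0.37844122] [0.53688466 0.20524759 0.02650898] 0.011955479495316931
```

View pics/p1.png

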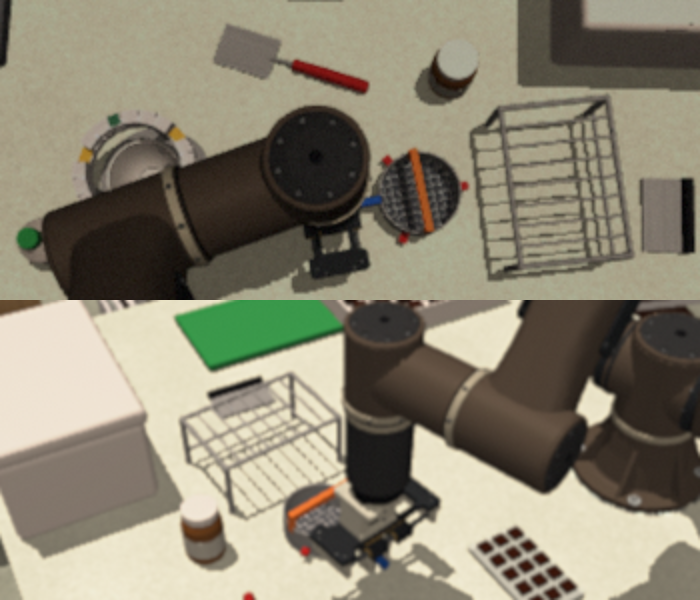

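The sieve stands clear of the shelf (drum at about (359,196) in the top image) with the handle gripped. Next I'll release, rise and turn the tool.

Emit:
jog_arm([
  [[0.5,0,0,0,0,0,0],[0.5,0,0,0,0,0,0],[0.5,0,0,0,0,0,0],[0.5,0,0,0,0,0,0],[0.5,0,0,0,0,0,0],[0.5,0,0,0,0,0,0],[0.5,0,0,0,0,0,0],[0.5,0,0,-0.03,0,0,0],[0.5,0,0,-0.08,0,0,0],[0.5,-0.03,0,-0.14,0,0,-10],[0.5,-0.05,0,-0.14,0,0,-20],[0.45,-0.05,0,-0.14,0,0,-30],[0.45,-0.05,0,-0.14,0,0,-40],[0.45,-0.05,0,-0.14,0,0,-50],[0.45,-0.05,0,-0.14,0,0,-60],[0.45,-0.05,0,-0.14,0,0,-70],[0.45,-0.05,0,-0.14,0,0,-80],[0.45,-0.05,0,-0.14,0,0,-89.5],[0.45,-0.05,0,-0.14,0,0,-89.5]],
])

```text
clock: 7.82
tool_pos: [0.5261, 0.0549, 0.1716]
orientation: [-180.0, 0.0, 11.9]
force: [0.8, 0.3, -0.2]
opening: 0.0395
gripper_force: 0.0
```

Run:
```python
from plant import ctrl
import cv2,numpy as np,pickle
t=ctrl.snapshot("top");s=ctrl.snapshot("scene")
pickle.dump((t,s),open("pics/2.pkl","wb"))
def c(i,x,y,w=80,h=60):
    o=cv2.resize(i[y:y+h,x:x+w],(w*5,h*5),interpolation=cv2.INTER_CUBIC)
    for k in range(0,w,20): cv2.putText(o,str(x+k),(k*5,8),0,.3,(255,0,255),1)
    return o
cv2.imwrite("pics/p2.png",np.hstack([c(t["image"],320,165),c(s["image"],270,180)])[:,:,::-1])
for n,i in(("top",t["image"]),("scene",s["image"])):
    h=cv2.cvtColor(i,cv2.COLOR_RGB2HSV)
    for nm,m in(("red",cv2.inRange(h,(0,170,90),(4,255,255))|cv2.inRange(h,(174,170,90),(180,255,255))),("or",cv2.inRange(h,(6,150,110),(15,255,255))),("blue",cv2.inRange(h,(100,150,60),(125,255,255)))):
        _,_,st,ce=cv2.connectedComponentsWithStats(m)
        print(n,nm,[(a[4],b.round(1).tolist(),a[:4].tolist()) for a,b in zip(st[1:],ce[1:]) if a[4]>3])
o=ctrl.get_obs();print(o["tool_pos"],o["orientation"],o["opening"])
```

```text
top red [(np.int32(163), [315.6, 137.4], [297, 130, 37, 16]), (np.int32(11), [343.4, 179.5], [342, 178, 4, 4]), (np.int32(7), [382.0, 192.3], [381, 191, 3, 3]), (np.int32(11), [351.5, 218.8], [350, 217, 4, 4])]
top or [(np.int32(6), [600.7, 54.3], [599, 54, 5, 2]), (np.int32(5), [611.4, 55.2], [610, 55, 4, 2]), (np.int32(186), [360.6, 194.9], [355, 174, 12, 42])]
top blue [(np.int32(24), [336.9, 199.8], [334, 198, 7, 5])]
scene red [(np.int32(4), [329.8, 208.2], [329, 208, 3, 2]), (np.int32(10), [302.2, 225.0], [301, 224, 4, 3]), (np.int32(144), [276.3, 262.4], [272, 247, 9, 32])]
scene or [(np.int32(183), [307.8, 200.7], [294, 190, 30, 26])]
scene blue [(np.int32(78), [330.4, 221.6], [321, 213, 22, 20])]
[0.52607776 0.05490813 0.17153778] [-1.79999363e+02  4.80676757e-03  1.17569718e+01] 0.03936270793672219
```

View pics/p2.png

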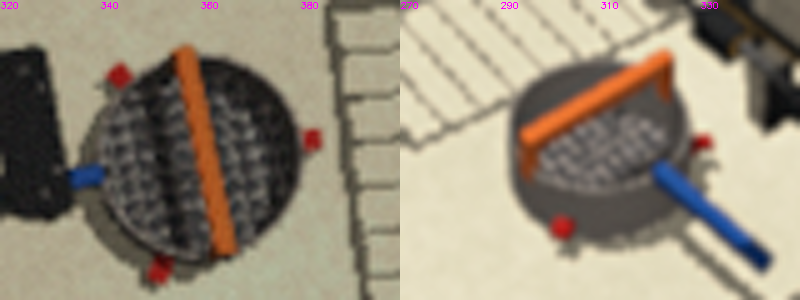

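Top picture: drum centre near (360,195), red lugs at (343,179.5), (382,192), (351.5,219); the handle points left. Fit the pose.

Run:
```python
from h import *
T,S=pickle.load(open("pics/2.pkl","rb"))
L=[pol(.068,a,.019) for a in (300,180,60)]
ob=[(T,L,[(343.4,179.5),(382,192.3),(351.5,218.8)]),(T,[[0,0,.075]],[(360.6,194.9)]),(S,[[.110,0,.053]],[(330.4,221.6)]),(S,[L[0]],[(302.2,225)]),(S,[[0,0,.072]],[(307.8,200.7)])]
p=fit(ob,[.566,-.125,1.78]); print("top only");q=fit(ob[:2],p)
x,y,a=p
delta(x,y,.125,np.degrees(a)-90)
```

```text
[ 0.5667 -0.1244] 102.58
[[0.5, 0.1], [-0.3, 0.0], [0.3, -0.4], [0.2, -0.8], [1.4, 1.2], [-0.4, 0.3], [1.2, -1.6]]
top only
[ 0.5659 -0.1238] 102.7
[[0.3, 0.4], [-0.5, 0.3], [0.2, -0.1], [0.0, -0.5]]
shift [0.0032, 0.1838, 0.0465] turn [-0.0, 0.0, -0.83] t 7.925
```

Emit:
jog_arm([
  [[0.45,0.003,0.06,0.02,0,0,-0.6],[0.45,0.003,0.12,0.04,0,0,-0.6],[0.45,0.003,0.17,0.046,0,0,-0.6],[0.45,0.003,0.184,0.046,0,0,-0.6],[0.45,0.003,0.184,0.046,0,0,-0.6],[0.45,0.003,0.184,0.07,0,0,-0.6],[0.45,0.003,0.184,0.1,0,0,-0.6],[0.45,0.003,0.184,0.12,0,0,-0.6],[0.45,0.003,0.184,0.12,0,0,-0.6],[0,0.003,0.184,0.12,0,0,-0.6],[0,0.003,0.184,0.12,0,0,-0.6],[0,0.003,0.184,0.12,0,0,-0.6],[0,0.003,0.184,0.12,0,0,-0.6],[0,0.003,0.184,0.12,0,0,-0.6],[0,0.003,0.184,0.12,0,0,-0.6],[0,0.003,0.184,0.12,0,0,-0.6]],
])

```text
clock: 9.93
tool_pos: [0.5677, -0.1243, 0.0523]
orientation: [180.0, -0.1, 12.6]
force: [-2.6, 3.1, 6.1]
opening: 0.0118
gripper_force: 30.0
```

Run:
```python
from h import *
from plant import ctrl
o=ctrl.get_obs();print(o["tool_pos"],o["orientation"],o["opening"],o["gripper_force"])
x,y,_=o["tool_pos"]
delta(x,y,.23,44);delta(.574,.2675,.23,44)
```

```text
[ 0.56767937 -0.12430194  0.05227716] [ 1.79995809e+02 -5.87979620e-02  1.25821629e+01] 0.011762145252522409 30.00098079442978
shift [0.0002, 0.0, -0.1777] turn [0.02, -0.06, -31.42] t 9.925
shift [0.0917, -0.381, -0.1777] turn [0.02, -0.06, -31.42] t 9.925
```

Emit:
jog_arm([
  [[0,0,0,-0.02,0,0,0],[0,0,0,-0.06,0,0,0],[0,0,0,-0.11,0,0,0],[0,0,0,-0.15,0,0,0],[0,0.005,-0.02,-0.178,0,0,-2],[0,0.014,-0.06,-0.178,0,0,-5],[0,0.024,-0.1,-0.178,0,0,-9],[0,0.034,-0.14,-0.178,0,0,-13],[0,0.043,-0.18,-0.178,0,0,-17],[0,0.053,-0.22,-0.178,0,0,-21],[0,0.063,-0.26,-0.178,0,0,-25],[0,0.072,-0.3,-0.178,0,0,-29],[0,0.082,-0.34,-0.178,0,0,-31.4],[0,0.088,-0.365,-0.178,0,0,-31.4],[0,0.0917,-0.381,-0.178,0,0,-31.4],[0,0.0917,-0.381,-0.178,0,0,-31.4],[0,0.0917,-0.381,-0.178,0,0,-31.4],[0,0.0917,-0.381,-0.178,0,0,-31.4]],
])

```text
clock: 12.18
tool_pos: [0.5739, 0.2664, 0.2298]
orientation: [180.0, -0.0, 43.9]
force: [0.4, 0.0, -3.5]
opening: 0.0125
gripper_force: 30.0
```

Run:
```python
from plant import ctrl
import cv2,numpy as np,pickle
t=ctrl.snapshot("top");s=ctrl.snapshot("scene")
pickle.dump((t,s),open("pics/3.pkl","wb"))
def c(i,x,y,w=100,h=80):
    o=cv2.resize(i[y:y+h,x:x+w],(w*4,h*4),interpolation=cv2.INTER_CUBIC)
    for k in range(0,w,20): cv2.putText(o,str(x+k),(k*4,8),0,.3,(255,0,255),1)
    return o
cv2.imwrite("pics/p3.png",np.hstack([c(t["image"],170,150),c(s["image"],330,230,100,80)])[:,:,::-1])
for n,i in(("top",t["image"]),("scene",s["image"])):
    h=cv2.cvtColor(i,cv2.COLOR_RGB2HSV)
    for nm,m in(("red",cv2.inRange(h,(0,170,90),(4,255,255))|cv2.inRange(h,(174,170,90),(180,255,255))),("blue",cv2.inRange(h,(100,150,60),(125,255,255)))):
        _,_,st,ce=cv2.connectedComponentsWithStats(m)
        print(n,nm,[(int(a[4]),b.round(1).tolist(),a[:4].tolist()) for a,b in zip(st[1:],ce[1:]) if a[4]>3])
o=ctrl.get_obs();print(o["tool_pos"],o["orientation"],o["force"],o["moment"])
```

```text
top red [(151, [315.8, 137.2], [297, 130, 37, 15]), (20, [230.3, 163.2], [228, 161, 6, 5]), (24, [215.0, 207.3], [213, 205, 5, 6])]
top blue []
scene red [(145, [276.3, 262.5], [272, 247, 9, 32]), (13, [351.0, 258.0], [349, 257, 5, 3]), (23, [386.0, 288.0], [384, 286, 5, 5])]
scene blue [(185, [427.6, 269.0], [404, 262, 44, 15])]
[0.57390251 0.26665313 0.22977951] [-1.79999383e+02 -1.21871262e-02  4.39241676e+01] [ 0.36392375 -0.1791385  -3.49827889] [-0.14796956  0.07455938  0.00527552]
```

View pics/p3.png

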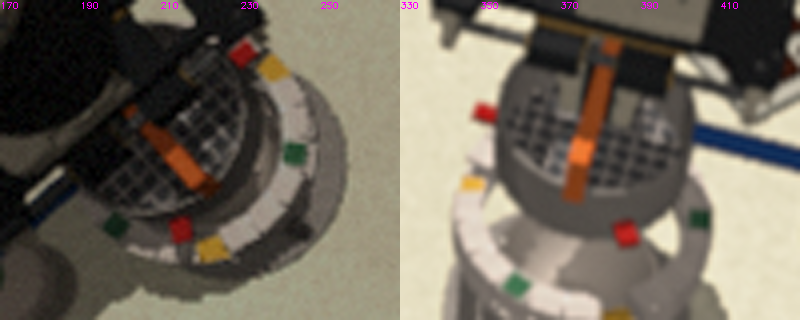

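Lugs are visible in the top view at (230,163), (215,207) and in the scene at (351,258), (386,288), all over the ring near the yellow mouths. Check relative pose of sieve vs stand.

Run:
```python
from h import *
T,S=pickle.load(open("pics/3.pkl","rb"))
z=.1775+.018
L={a:pol(.0685,a,z) for a in (60,180,300)}
p0=[.574,.267,np.radians(134)]
for s in (T,S): print(proj(s,world(p0,list(L.values()))).round(1).tolist())
ob=[(T,[L[180],L[60]],[(230.3,163.2),(215,207.3)]),(S,[L[60],L[180],L[300]],[(386,288),(351,258),(351,258)])]
q=proj(S,world(p0,list(L.values()))); u=[(351,258),(386,288)]
def near(s,u,p): 
    Q=[(k,proj(s,world(p,[v]))[0]) for k,v in L.items()]
    K=[min(Q,key=lambda k:np.hypot(*(k[1]-w)))[0] for w in u]; return (s,[L[k] for k in K],u)
a=near(T,[(230.3,163.2),(215,207.3)],p0);b=near(S,u,p0)
fit([a],p0);fit([a,b],p0)
```

```text
[[214.2, 206.9], [229.9, 162.4], [183.7, 172.4]]
[[396.7, 250.7], [350.7, 258.5], [386.5, 289.1]]
[0.5723 0.2654] 134.33
[[0.1, -0.3], [-0.1, 0.3]]
[0.5728 0.2651] 133.85
[[0.4, -0.3], [-0.2, 0.1], [-0.2, -0.2], [0.4, 0.3]]
```

Emit:
jog_arm([
  [[0,0.002,0,0.01,0,0,0],[0,0.002,0,0.025,0,0,0],[0,0.002,0,0.035,0,0,0],[0,0.002,0,0.042,0,0,0],[0,0.002,0,0.048,0,0,0],[0,0.002,0,0.054,0,0,0],[0,0.002,0,0.054,0,0,0]],
])

```text
clock: 13.15
tool_pos: [0.575, 0.2686, 0.1751]
orientation: [-180.0, 0.0, 44.0]
force: [-0.4, 0.4, -3.2]
opening: 0.0115
gripper_force: 30.0
```

Emit:
jog_arm([
  [[0,0,0,0.004,0,0,0],[0,0,0,0.008,0,0,0],[0,0,0,0.012,0,0,0],[0,0,0,0.016,0,0,0],[0,0,0,0.02,0,0,0],[0,0,0,0.02,0,0,0]],
])

```text
clock: 13.9
tool_pos: [0.575, 0.2686, 0.1551]
orientation: [-180.0, 0.0, 44.0]
force: [-0.2, -1.4, -3.7]
opening: 0.0118
gripper_force: 30.0
```

Emit:
jog_arm([
  [[0,0,0,0,0,0,4],[0,0,0,0,0,0,8],[0,0,0,0,0,0,12],[0,0,0,0,0,0,16],[0,0,0.0005,0,0,0,20],[0,0,0.0005,0,0,0,24],[0,0,0.0005,0,0,0,28],[0,0,0.0005,0,0,0,32],[0,0,0.001,0,0,0,36],[0,0,0.001,0,0,0,40],[0,0,0.001,0,0,0,40]],
])

```text
clock: 15.28
tool_pos: [0.576, 0.2681, 0.1557]
orientation: [-180.0, -0.0, 4.0]
force: [0.2, 0.4, -3.6]
opening: 0.0114
gripper_force: 30.0
```

```bash
python3 -c "
from plant import ctrl
o=ctrl.get_obs();print(o['tool_pos'],o['orientation'],o['force'],o['moment'])"
```

```text
[0.57601512 0.268083   0.15571389] [-1.79991980e+02 -1.12564976e-02  4.00248579e+00] [ 0.2301638   0.40967485 -3.61183193] [-0.10650841  0.11997894 -0.00428229]
```

No contact so far; finish the turn, then lower into the notches (8 mm below the channel floor, TCP ≈ 0.1445).

Emit:
jog_arm([
  [[0,0,0,0,0,0,4],[0,0,0,0,0,0,8],[0,0,0,0,0,0,10],[0,0,0,0,0,0,10],[0,0,0,0.002,0,0,10],[0,0,0,0.004,0,0,10],[0,0,0,0.006,0,0,10],[0,0,0,0.008,0,0,10],[0,0,0,0.01,0,0,10],[0,0,0,0.01,0,0,10]],
])

```text
clock: 16.52
tool_pos: [0.5759, 0.268, 0.1453]
orientation: [180.0, 0.0, -6.0]
force: [0.1, -0.4, -3.8]
opening: 0.0118
gripper_force: 30.0
```

```bash
python3 -c "
from plant import ctrl
o=ctrl.get_obs();print(o['tool_pos'],o['orientation'],o['force'],o['moment'])"
```

```text
[0.57585273 0.26795345 0.14531772] [ 1.79983280e+02  1.64850318e-02 -6.02211735e+00] [ 0.12579864 -0.37741762 -3.76754866] [-0.14788019  0.09899719 -0.03879059]
```

The lugs are about 7 mm below the channel floor with no contact, so they're in the notches. Lower the last millimetre, release inside the drum (small opening), and rise.

Emit:
jog_arm([
  [[0,0,0,0.0008,0,0,0],[0,0,0,0.0008,0,0,0],[0.4,0,0,0.0008,0,0,0],[0.4,0,0,0.0008,0,0,0],[0.4,0,0,0.0008,0,0,0],[0.4,0,0,0.0008,0,0,0],[0.4,0,0,0.0008,0,0,0],[0.4,0,0,-0.02,0,0,0],[0.4,0,0,-0.05,0,0,0],[0.4,0,0,-0.1,0,0,0],[0.4,-0.04,0,-0.14,0,0,0],[0.4,-0.09,0,-0.14,0,0,0],[0.4,-0.14,0,-0.14,0,0,0],[0.4,-0.16,0.06,-0.14,0,0,0],[0.4,-0.16,0.12,-0.14,0,0,0],[0.4,-0.16,0.18,-0.14,0,0,0],[0.4,-0.16,0.24,-0.14,0,0,0],[0.4,-0.16,0.24,-0.14,0,0,0]],
])

```text
clock: 18.77
tool_pos: [0.3908, 0.0431, 0.2861]
orientation: [-179.9, -0.1, -6.3]
force: [-0.1, 0.7, -0.8]
opening: 0.0352
gripper_force: 0.0
```

Run:
```python
from plant import ctrl
from h import *
import cv2
t=ctrl.snapshot("top");s=ctrl.snapshot("scene")
def c(i,x,y,w=100,h=80): return cv2.resize(i[y:y+h,x:x+w],(w*4,h*4),interpolation=cv2.INTER_CUBIC)
cv2.imwrite("pics/p4.png",np.hstack([c(t["image"],170,150),c(s["image"],330,230)])[:,:,::-1])
p=[.574,.2675,np.radians(84)]
for n,q in(("top",t),("scene",s)):
    h=cv2.cvtColor(q["image"],cv2.COLOR_RGB2HSV)
    for nm,m in(("or",cv2.inRange(h,(6,150,90),(13,255,255))),("blue",cv2.inRange(h,(100,150,60),(125,255,255)))):
        _,_,st,ce=cv2.connectedComponentsWithStats(m)
        print(n,nm,[(int(a[4]),b.round(1).tolist()) for a,b in zip(st[1:],ce[1:]) if a[4]>20])
    for b in(.092,.1): print("pred bar,handle at bottom",b,proj(q,world(p,[[0,0,b+.073],[.11,0,b+.054]])).round(1).tolist())
```

```text
top or [(222, [212.4, 182.8])]
top blue [(136, [174.4, 178.2])]
pred bar,handle at bottom 0.092 [[212.6, 182.5], [173.7, 178.3]]
pred bar,handle at bottom 0.1 [[211.7, 181.9], [172.5, 177.7]]
scene or [(320, [375.3, 274.5])]
scene blue [(185, [396.7, 314.1])]
pred bar,handle at bottom 0.092 [[376.9, 273.0], [397.3, 313.6]]
pred bar,handle at bottom 0.1 [[377.2, 271.2], [397.7, 311.9]]
```

View pics/p4.png

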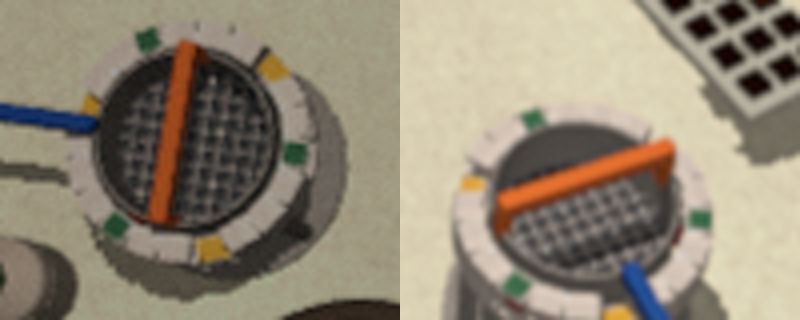

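The picture shows the drum seated level in the ring. The bar is at (212,183) in the top view and the lugs sit under the green marks. Both views match the locked height within about a pixel and rule out the channel floor. Handing in.

```bash
python3 -c "
from plant import ctrl
print(ctrl.close_job())"
```

```text
the job is handed in; nothing more can be done
None
```

The sieve was drawn clear of the shelf and let go, then lowered into the stand, twisted until its lugs sat in the notches, and released; I handed the job in at about 19 s, and the hand-in call returned no verdict.

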